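Click the aperture disc round to its widest opening

TASK

On the left desk a flat metal disc with a ring of openings sits on a round grey stand and clicks from one opening to the next. Turn it clockwise (seen from above) by the black bar knob at its centre until its one wide opening has clicked in at the white pointer on the stand; do not run past it. Then let go, and leave the kitchen timer beside it where it stands.

Things in the scene. Friction and masses are not known exactly. Their poses are not given: they have to be found in the camera images.
- aperture_disc (a joint): Turn of the disc on its stand, rad, growing CLOCKWISE seen from above; 0 = wide opening at the pointer. A spring detent gives rests at every 24 degrees (0.419 rad): 0 and its multiples. About 0.1 to 0.2 N m turns it; let go within 9 degrees of a rest, it draws itself in. It starts resting 1, 2 or 3 clicks before 0 (near -0.42, -0.84 or -1.26); beyond +0.3 has run past.
- wheel_stand: Fixed round grey stand, 168 mm wide, 30 mm high; origin under its centre, on the disc's axis. Out along -x, beyond the disc's rim, a block (30 mm wide, to 48 mm high) bears a white arrowhead, the pointer. The disc above is bare metal, 144 mm wide, top at 39 mm, with 15 dark round openings on a circle of 55 mm radius: one 20 mm wide, the others 4 to 10 mm.
- disc_knob (a point): Point on the disc's vertical axis 62 mm above the desk, in the black bar knob that turns the disc. The bar is 46 mm long, 12 mm thick, 46 to 74 mm above the desk, centred on the axis, on a 42 mm wide boss. The point turns with the disc: x along the bar (the wide opening lies out along -x), y across the bar, z up.
- timer: Bystander, loose: cream kitchen timer with a pale dial and a black bar grip, 60 x 66 mm, 42 mm high, some 15 to 20 cm from the disc's axis. Origin at the centre of its underside. Not to be moved.
There are look-alikes about, which are no part of the job. What is meant by the wheel_stand is not brown or purple, and is the larger of those in its own colour.

How it is judged:
By the outcome, as a careful person would: the job done as asked, in the order asked, and still so for the second after the job is handed in, with the robot touching nothing.
It also fails if it takes over 35 s, if anything falls off the work surface, if the arm or the gripper's body presses on something with over 40 N, if the wrist force passes 120 N, or if a joint passes its speed limit or range.

ROBOT

A 6-joint arm with a two-finger parallel gripper is mounted at the origin on a cart in front of the work surface, level with it; the furniture and walls round the work are solid. World frame = base frame: x ahead of the robot, y to its left, z up, the work surface at z = 0. Lengths are in mm, angles in rad, forces in N, time in s.
With the tool pointing down it reaches from about 375 to 925 mm from the base axis. Payload 5.7 kg.
Tool frame: the origin (TCP) lies on the centre line of the jaws, within the pads' length; the fingertips stand 8 mm ahead of it and the grasp point (between the pads) lies 11 mm behind it; x points along the fingers, y is the direction in which the jaws open and shut, and the axes are right-handed (so a half turn about x gives the same grasp; the last joint's range is limited). The gripper opens to 88 mm and grips with 3 to 60 N. Pads are 20 mm wide; open, the fingers measure 115 mm over their backs; the gripper's body (75 mm by 178 mm) begins 61 mm behind the grasp point.
Start: joints at [1.221, 0.359, 1.51, -0, 1.272, -0.115], TCP at [139.583, 583.503, 202.223] pointing down, gripper open.
Joint ranges: [-2.97, 2.97], [-1.01, 2.36], [0.21, 2.38], [-0.96, 4.11], [0.2, 2.71], [-2.98, 2.98]. Speed limits (rad/s): [2.39, 2.39, 3.14, 3.14, 3.14, 3.14].

INTERFACE

Orientations are given as a unit quaternion [w, x, y, z].
In Python, from cell import ctrl gives the robot as it stands.
- The arm moves only by the tool carry_out, never from a script. Its argument "rows" is a list of rows, each an object with "fingers": the finger opening in cm, from 0 to 8.78; "travel": the shift along the tool's x, y, z in cm, a list of three; "delta_rot": the turn, a rotation vector about the tool's x, y, z in degrees, a list of three. In form: [{"fingers": fingers, "travel": [tx, ty, tz], "delta_rot": [ax, ay, az]}, ...]. A call has exactly 10 rows; each row is the pose to reach, as a shift and turn from the pose commanded when the call began, along the tool's axes at that moment; what a row does not reach only later rows make up. A row lasts 1/10 s, in which the tool goes at most 50 mm and 8.59 degrees, less where a joint would pass 70% of its speed; a pose out of reach is approached as far as the arm can. A call with a gripper value outside its range is refused whole. The fingers move at their own pace and stop on an object; "grip_force" is the grip in N (left out, the last holds). Time passes only in rows, so rows that repeat a pose let the fingers close, or fill a call up. It gives the time, the measured TCP pose, the force and the opening at its end, in the units of the state.
- ctrl.observe(): the state, without advancing time (a new reading comes with each control period).
- ctrl.grab_frame(name): name is "scene" or "top"; returns the picture (420x560x3 uint8, blue, green, red); there is no depth.
- ctrl.camera_params(name): a dict with "fov_y" (degrees; the focal length in pixels is half the picture's height over the tangent of half this angle, whatever the lens; pixels are square), "cx", "cy" (the principal point, pixels), "extrinsics" (4x4, takes a point from camera to world coordinates). Camera axes: x right, y up, looking along -z (the intrinsics and any distortion apply to the point x, -y, -z); pixel columns grow to the right and rows downward; lengths in mm; the calibration is good to about 2 mm. A picture is of the moment at which its call begins. camera_params takes no time and is no camera call.
- ctrl.close_job(): hands the job in, once; it reports no verdict.
The state is a dict: "time": time; "q": joint angles; "qvel": joint speeds; "tau": joint torques, N m; "tcp_pos": TCP position; "ee_rot": TCP orientation; "force": force on the tool from outside, world axes, zero at the start; "torque": the same for the moment, N m; "width": finger opening in mm.
Only numpy, scipy, OpenCV 4.12 (cv2) and the standard library are available. Lean on these libraries where they do the work, as an engineer would, in place of code of your own. Each camera call takes 0.05 s, during which the arm holds its last target. There are 200 camera calls.

## Working session

There is one attempt and no reset: what is moved stays moved. The work goes in short steps, Python scripts to look and compute and a tool call to move; the robot and the scene stay as the last step left them, time stands still between calls to the robot, and variables do not carry over. Pictures are saved under pics/ and viewed, about 8 in all and at most 12, crops included, and the job is handed in when it is done.

Besides the shell and the picture viewer there is one more tool, called after "Emit:" in YAML: its name, and indented under it one key for each argument. carry_out: Moves the arm, as the interface text tells. Its arguments: {"type":"object","properties":{"rows":{"type":"array","items":{"type":"object","properties":{"fingers":{"type":"number"},"travel":{"type":"array","items":{"type":"number"}},"delta_rot":{"type":"array","items":{"type":"number"}}}}},"grip_force":{"type":"number"}},"required":["rows"]}

```bash
mkdir -p pics; python3 - <<'E'
from cell import ctrl
import cv2,json
for n in("scene","top"):
    cv2.imwrite(f"pics/{n}0.png",ctrl.grab_frame(n)); p=ctrl.camera_params(n); print(n,p)
print(ctrl.observe())
E
```

```text
scene {'fov_y': 46.002749729580856, 'cx': 272.0399839476617, 'cy': 207.19501212540274, 'extrinsics': array([[ 8.34238118e-01,  3.90586945e-01, -3.89215365e-01,
         1.02518306e+02],
       [-5.51325927e-01,  6.02752695e-01, -5.76826586e-01,
        -1.29867370e+02],
       [ 9.29967619e-03,  6.95795248e-01,  7.18179984e-01,
         9.50606300e+02],
       [ 0.00000000e+00,  0.00000000e+00,  0.00000000e+00,
         1.00000000e+00]])}
top {'fov_y': 47.45584891293392, 'cx': 277.28162438726645, 'cy': 201.2752449491922, 'extrinsics': array([[-5.11354742e-03,  9.88386747e-01, -1.51873271e-01,
         4.14461045e+02],
       [-9.99793965e-01, -8.03670100e-03, -1.86397177e-02,
         5.32503555e+02],
       [-1.96438100e-02,  1.51746665e-01,  9.88224200e-01,
         9.43877899e+02],
       [ 0.00000000e+00,  0.00000000e+00,  0.00000000e+00,
         1.00000000e+00]])}
{'time': 0.1, 'q': array([ 1.22086894e+00,  3.59453954e-01,  1.51130753e+00, -1.51045237e-05,
        1.27251334e+00, -1.15100829e-01]), 'qvel': array([-0.00017752, -0.00130422, -0.00244543, -0.00060238,  0.00037955,
       -0.00038547]), 'tau': array([-2.52932905e-04, -5.16352594e+01, -2.71407920e+01,  6.77817548e-02,
        2.75782199e-02,  5.39950506e-06]), 'tcp_pos': array([139.39188769, 582.90942878, 201.48754444]), 'ee_rot': array([ 0.70210619,  0.0822516 ,  0.70237035, -0.08341141]), 'force': array([ 0.1298181 , -0.605161  ,  0.02044514]), 'torque': array([-0.02295299, -0.00453947, -0.00780116]), 'width': 87.69060330497115}
```

View pics/scene0.png

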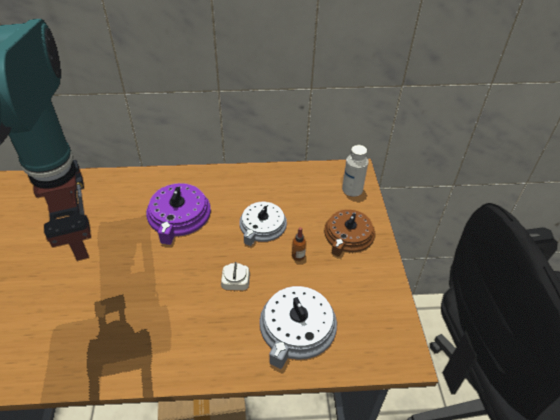

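View pics/top0.png

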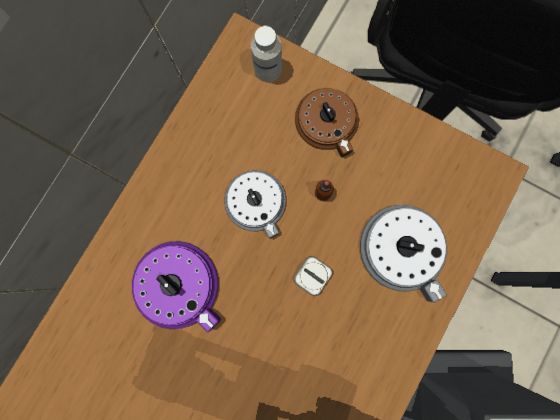

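The target is the large grey stand, at about (404,247) in top and (298,318) in scene. In top, its wide hole is near (436,252), the pointer near (433,291), and the timer at (314,276). The purple, brown and small grey stands are look-alikes.

```bash
cat > h.py <<'E'
import numpy as np,cv2
from cell import ctrl
def ray(n,u,v):
    p=ctrl.camera_params(n);f=210/np.tan(np.radians(p["fov_y"]/2));E=p["extrinsics"]
    d=E[:3,:3]@np.array([(u-p["cx"])/f,-(v-p["cy"])/f,-1]);return E[:3,3],d
def onz(n,uv,z):
    o,d=ray(n,*uv);return (o+d*(z-o[2])/d[2])[:2]
def proj(n,P):
    p=ctrl.camera_params(n);f=210/np.tan(np.radians(p["fov_y"]/2));E=p["extrinsics"]
    c=E[:3,:3].T@(np.array(P)-E[:3,3]);return p["cx"]+f*c[0]/-c[2],p["cy"]-f*c[1]/-c[2]
def disc(n,im,seed,tag=None):
    """white disc blob near seed -> centre, diameter, holes on plane z=39"""
    m=((im.min(2)>185)*255).astype(np.uint8)
    c,_=cv2.findContours(m,cv2.RETR_EXTERNAL,cv2.CHAIN_APPROX_NONE)
    c=max((k for k in c if cv2.pointPolygonTest(cv2.convexHull(k),seed,False)>=0),key=cv2.contourArea)
    w=np.array([onz(n,q[0],39) for q in cv2.convexHull(c)],np.float32)
    ctr,r=cv2.minEnclosingCircle(w)
    A=np.c_[2*w,np.ones(len(w))];s=np.linalg.lstsq(A,(w**2).sum(1),rcond=None)[0]
    fill=np.zeros_like(m);cv2.drawContours(fill,[cv2.convexHull(c)],-1,255,-1)
    h=cv2.bitwise_and(fill,((im.max(2)<130)*255).astype(np.uint8))
    k,_,st,ce=cv2.connectedComponentsWithStats(h)
    return s[:2],np.sqrt(s[2]+s[:2]@s[:2]),[(onz(n,ce[i],39).round(1),st[i,4],ce[i].round(1)) for i in range(1,k) if st[i,4]>2]
E
python3 - <<'E'
from h import *
for n,s in(("top",(390,230)),("scene",(315,310))):
    im=cv2.imread(f"pics/{n}0.png"); c,r,h=disc(n,im,s); print(n,c,r)
    for x in h: d=x[0]-c; print(x, np.hypot(*d).round(1), np.degrees(np.arctan2(d[1],d[0])).round(1))
a=cv2.resize(cv2.imread("pics/top0.png")[195:310,280:460],None,fx=4,fy=4,interpolation=2)
cv2.imwrite("pics/c.png",a)
print(onz("top",(433,291),48),onz("scene",(279,350),48),onz("top",(314,276),42),onz("scene",(235,272),42))
E
```

```text
top [466.27413903 306.39196081] 71.18490835874555
(array([518.9, 322.8]), np.int32(9), array([396.9, 218.3])) 55.1 17.3
(array([521.3, 300.4]), np.int32(7), array([408.7, 217. ])) 55.4 -6.2
(array([514.5, 278.5]), np.int32(4), array([420.5, 220.5])) 55.7 -30.0
(array([507.7, 342.8]), np.int32(9), array([386.6, 224.3])) 55.2 41.3
(array([499. , 261.8]), np.int32(5), array([429.8, 228.6])) 55.3 -53.7
(array([489.2, 356.5]), np.int32(9), array([379.7, 234.1])) 55.1 65.4
(array([466.2, 303.9]), np.int32(399), array([408.2, 246.2])) 2.5 -91.7
(array([478.4, 252.3]), np.int32(4), array([435.5, 239.5])) 55.4 -77.4
(array([466.6, 361.1]), np.int32(9), array([377.7, 246.1])) 54.7 89.7
(array([454.8, 252.4]), np.int32(89), array([436.1, 252.1])) 55.2 -102.0
(array([443.9, 356.6]), np.int32(14), array([380.5, 258.3])) 55.0 114.0
(array([434.1, 261.7]), np.int32(20), array([431.8, 263.2])) 55.1 -125.8
(array([426. , 343.5]), np.int32(14), array([387.9, 267.9])) 54.8 137.3
(array([418.8, 278.9]), np.int32(18), array([422.9, 271.6])) 54.9 -149.9
(array([413.9, 323.4]), np.int32(17), array([399. , 
[... 558 characters left out ...]
 47.8 150.2
(array([414.5, 303.1]), np.int32(9), array([278.3, 328.4])) 43.9 179.9
(array([397.7, 289.7]), np.int32(18), array([275.2, 337.3])) 62.1 -167.6
(array([457.8, 255.2]), np.int32(58), array([308.9, 335.6])) 47.8 -90.7
(array([389.5, 288.4]), np.int32(25), array([272.2, 339.8])) 70.4 -168.0
(array([421.8, 280.9]), np.int32(9), array([287.3, 334.8])) 42.8 -148.8
(array([437.2, 264.8]), np.int32(9), array([298., 337.])) 43.7 -119.0
(array([418.4, 254. ]), np.int32(37), array([293.5, 345.6])) 63.3 -129.2
(array([406.6, 250.9]), np.int32(27), array([289.6, 349.7])) 73.5 -134.8
[383.45050118 264.80830308] [385.60707919 258.19669747] [411.69380686 481.83071172] [411.64311524 474.89373984]
```

View pics/c.png

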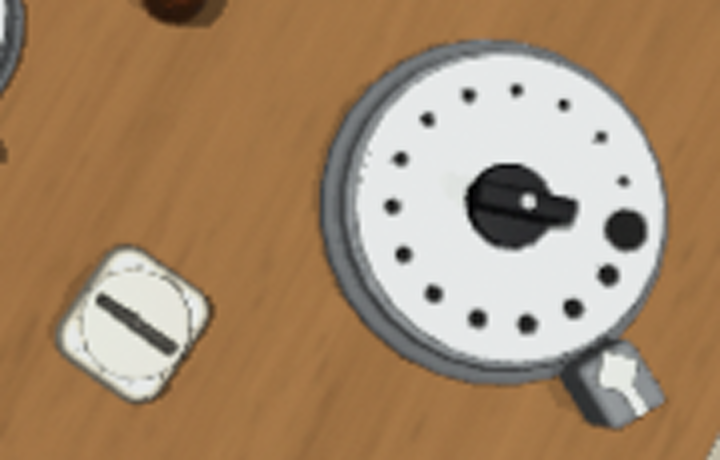

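```bash
cat > g.py <<'E'
from h import *
from scipy.spatial.transform import Rotation as Ro
import sys
def to(x,y,z,bar):
    s=ctrl.observe();R=Ro.from_quat(s["ee_rot"],scalar_first=True)
    print("t",s["time"],"pos",s["tcp_pos"].round(1),"F",s["force"].round(1),"T",s["torque"].round(2),"w",s["width"],"q",s["q"].round(2))
    X=[0,0,-1]
    for a in (bar+90,bar-90):
        Y=np.array([np.cos(np.radians(a)),np.sin(np.radians(a)),0])
        T=Ro.from_matrix(np.c_[X,Y,np.cross(X,Y)])
        print(a,"travel cm",(R.inv().apply(np.array([x,y,z])-s["tcp_pos"])/10).round(2),"rot",(R.inv()*T).as_rotvec(degrees=True).round(2))
    print("R\n",R.as_matrix().round(3))
if __name__=="__main__": to(*map(float,sys.argv[1:]))
E
python3 g.py 467 307.5 150 -102
```

```text
t 0.1 pos [139.4 582.9 201.5] F [ 0.1 -0.6  0. ] T [-0.02 -0.   -0.01] w 87.69060330497115 q [ 1.22  0.36  1.51 -0.    1.27 -0.12]
-12.0 travel cm [  5.17 -19.15  38.27] rot [8.855e+01 7.000e-02 8.000e-02]
-192.0 travel cm [  5.17 -19.15  38.27] rot [-9.145e+01 -8.000e-02  7.000e-02]
R
 [[-0.001  0.233  0.973]
 [-0.002  0.973 -0.233]
 [-1.    -0.002 -0.   ]]
```

Emit:
carry_out:
  rows:
    - {"fingers": 8.7, "travel": [0, -1, 2], "delta_rot": [6, 0, 0]}
    - {"fingers": 8.7, "travel": [0, -3, 6], "delta_rot": [14, 0, 0]}
    - {"fingers": 8.7, "travel": [0, -5, 10], "delta_rot": [22, 0, 0]}
    - {"fingers": 8.7, "travel": [0, -7, 14], "delta_rot": [30, 0, 0]}
    - {"fingers": 8.7, "travel": [0, -9, 18], "delta_rot": [38, 0, 0]}
    - {"fingers": 8.7, "travel": [0, -11, 22], "delta_rot": [46, 0, 0]}
    - {"fingers": 8.7, "travel": [0, -13, 26], "delta_rot": [54, 0, 0]}
    - {"fingers": 8.7, "travel": [0, -15, 30], "delta_rot": [62, 0, 0]}
    - {"fingers": 8.7, "travel": [0, -17, 34], "delta_rot": [70, 0, 0]}
    - {"fingers": 8.7, "travel": [0, -18, 36], "delta_rot": [77, 0, 0]}

```text
time: 1.1
tcp_pos: [450.2, 322.2, 202.0]
ee_rot: [-0.496, -0.504, -0.496, 0.504]
force: [0.6, 0.0, 0.2]
width: 86.9
```

```bash
python3 g.py 467 307.5 130 -102
```

```text
t 1.1 pos [450.2 322.2 202. ] F [0.6 0.  0.2] T [ 0.01  0.06 -0.01] w 86.85144836325499 q [ 0.5   0.29  1.61 -0.    1.24  0.51]
-12.0 travel cm [7.2  1.7  1.44] rot [11.1   0.05 -0.04]
-192.0 travel cm [7.2  1.7  1.44] rot [-1.689e+02  5.000e-02  7.000e-02]
R
 [[ 0.001  1.    -0.016]
 [-0.001 -0.016 -1.   ]
 [-1.     0.001  0.001]]
```

Emit:
carry_out:
  rows:
    - {"fingers": 8.7, "travel": [0.6, 0.4, 0.4], "delta_rot": [4, 0, 0]}
    - {"fingers": 8.7, "travel": [2, 0.9, 0.8], "delta_rot": [8, 0, 0]}
    - {"fingers": 8.7, "travel": [3.5, 1.4, 1.2], "delta_rot": [11.5, 0, 0]}
    - {"fingers": 8.7, "travel": [5, 1.7, 1.4], "delta_rot": [11.5, 0, 0]}
    - {"fingers": 8.7, "travel": [6.5, 1.7, 1.4], "delta_rot": [11.5, 0, 0]}
    - {"fingers": 8.7, "travel": [7.2, 1.7, 1.4], "delta_rot": [11.5, 0, 0]}
    - {"fingers": 8.7, "travel": [7.2, 1.7, 1.4], "delta_rot": [11.5, 0, 0]}
    - {"fingers": 8.7, "travel": [7.2, 1.7, 1.4], "delta_rot": [11.5, 0, 0]}
    - {"fingers": 8.7, "travel": [7.2, 1.7, 1.4], "delta_rot": [11.5, 0, 0]}
    - {"fingers": 8.7, "travel": [7.2, 1.7, 1.4], "delta_rot": [11.5, 0, 0]}

```text
time: 2.1
tcp_pos: [465.2, 310.9, 131.0]
ee_rot: [0.445, 0.55, 0.445, -0.549]
force: [0.3, -0.4, -0.3]
width: 86.8
```

```bash
python3 - <<'E'
from h import *
for n in("top","scene"):
    cv2.imwrite(f"pics/{n}1.png",ctrl.grab_frame(n))
a=cv2.imread("pics/top1.png")[160:330,300:500];b=cv2.imread("pics/scene1.png")[220:390,200:400]
cv2.imwrite("pics/c1.png",cv2.resize(np.hstack([a,b]),None,fx=2,fy=2,interpolation=2))
E
python3 g.py 467 307.5 58 -102
```

```text
t 2.2 pos [465.  310.8 130.8] F [ 0.2 -0.4 -0.7] T [-0.06  0.09 -0.01] w 87.15392910525189 q [ 0.47  0.38  1.68 -0.    1.08  0.67]
-12.0 travel cm [7.28 0.26 0.28] rot [ 0.05 -0.03 -0.04]
-192.0 travel cm [7.28 0.26 0.28] rot [-1.7995e+02  7.0000e-02 -5.0000e-02]
R
 [[ 0.001  0.978 -0.207]
 [ 0.    -0.207 -0.978]
 [-1.     0.001 -0.001]]
```

View pics/c1.png

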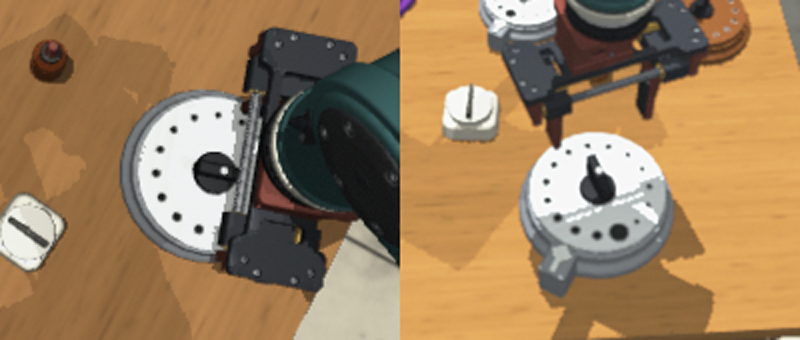

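The close-up shows the open jaws straddling the disc across the knob bar, and the timer is well clear. I'll descend and then grip.

Emit:
carry_out:
  grip_force: 15
  rows:
    - {"fingers": 8.7, "travel": [1, 0.3, 0.3], "delta_rot": [0, 0, 0]}
    - {"fingers": 7, "travel": [2.5, 0.3, 0.3], "delta_rot": [0, 0, 0]}
    - {"fingers": 6, "travel": [4, 0.3, 0.3], "delta_rot": [0, 0, 0]}
    - {"fingers": 5, "travel": [5.5, 0.3, 0.3], "delta_rot": [0, 0, 0]}
    - {"fingers": 5, "travel": [6.7, 0.3, 0.3], "delta_rot": [0, 0, 0]}
    - {"fingers": 5, "travel": [7.2, 0.3, 0.3], "delta_rot": [0, 0, 0]}
    - {"fingers": 4, "travel": [7.2, 0.3, 0.3], "delta_rot": [0, 0, 0]}
    - {"fingers": 3, "travel": [7.2, 0.3, 0.3], "delta_rot": [0, 0, 0]}
    - {"fingers": 2.4, "travel": [7.2, 0.3, 0.3], "delta_rot": [0, 0, 0]}
    - {"fingers": 2, "travel": [7.2, 0.3, 0.3], "delta_rot": [0, 0, 0]}

```text
time: 3.2
tcp_pos: [467.5, 307.3, 58.9]
ee_rot: [0.445, 0.55, 0.445, -0.549]
force: [0.3, 0.3, 0.5]
width: 22.3
```

Emit:
carry_out:
  grip_force: 15
  rows:
    - {"fingers": 1.6, "travel": [0, 0, 0], "delta_rot": [0, 0, 0]}
    - {"fingers": 1.2, "travel": [0, 0, 0], "delta_rot": [0, 0, 0]}
    - {"fingers": 0.8, "travel": [0, 0, 0], "delta_rot": [0, 0, 0]}
    - {"fingers": 0.5, "travel": [0, 0, 0], "delta_rot": [0, 0, 0]}
    - {"fingers": 0.5, "travel": [0, 0, 0], "delta_rot": [0, 0, 0]}
    - {"fingers": 0.5, "travel": [0, 0, 0], "delta_rot": [0, 0, 0]}
    - {"fingers": 0.5, "travel": [0, 0, 0], "delta_rot": [0, 0, 0]}
    - {"fingers": 0.5, "travel": [0, 0, 0], "delta_rot": [0, 0, 0]}
    - {"fingers": 0.5, "travel": [0, 0, 0], "delta_rot": [0, 0, 0]}
    - {"fingers": 0.5, "travel": [0, 0, 0], "delta_rot": [0, 0, 0]}

```text
time: 4.2
tcp_pos: [467.0, 307.0, 58.2]
ee_rot: [-0.445, -0.549, -0.445, 0.549]
force: [-0.0, -0.5, -0.3]
width: 5.0
```

```bash
python3 g.py 467 307.5 58 -102
```

```text
t 4.2 pos [467.  307.   58.2] F [-0.  -0.5 -0.3] T [-0.05  0.1  -0.01] w 4.953663410048233 q [ 0.46  0.47  1.75 -0.    0.92  0.67]
-12.0 travel cm [ 0.02 -0.01 -0.05] rot [0.05 0.01 0.  ]
-192.0 travel cm [ 0.02 -0.01 -0.05] rot [-1.7995e+02 -0.0000e+00  1.0000e-02]
R
 [[-0.     0.978 -0.207]
 [-0.    -0.207 -0.978]
 [-1.    -0.     0.   ]]
```

The fingers closed to 5 mm, less than the bar's 12 mm, so they missed it. I need another look.

```bash
python3 - <<'E'
from h import *
for n in("top","scene"):
    cv2.imwrite(f"pics/{n}2.png",ctrl.grab_frame(n))
a=cv2.imread("pics/top2.png")[180:320,340:480];b=cv2.imread("pics/scene2.png")[240:380,220:360]
cv2.imwrite("pics/c2.png",cv2.resize(np.hstack([a,b]),None,fx=2.8,fy=2.8,interpolation=2))
a=cv2.imread("pics/top0.png")[220:270,375:445];b=cv2.imread("pics/scene0.png")[285:350,265:335]
cv2.imwrite("pics/c3.png",np.hstack([cv2.resize(a,(390,278),interpolation=2),cv2.resize(b,(300,278),interpolation=2)]))
for P in([467,307,39],[467,307,74],[462,285,74],[472,330,74]):print(P,np.round(proj("top",P),1),np.round(proj("scene",P),1))
E
```

```text
[467, 307, 39] [406.5 245.7] [297.9 315. ]
[467, 307, 74] [411.3 244.6] [298.7 305.9]
[462, 285, 74] [423.7 247.3] [302.9 314.8]
[472, 330, 74] [398.4 241.9] [294.2 296.9]
```

View pics/c2.png

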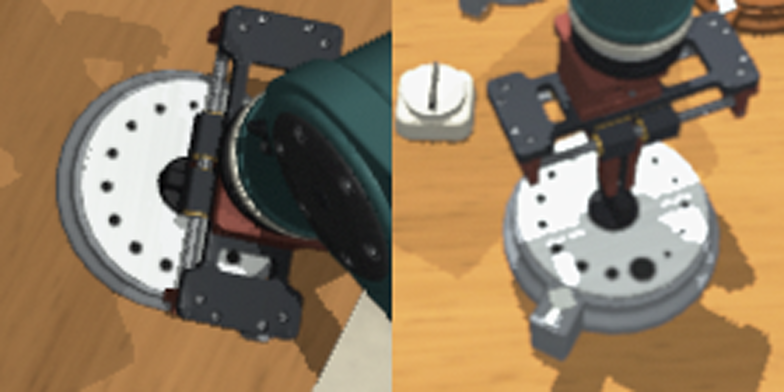

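View pics/c3.png

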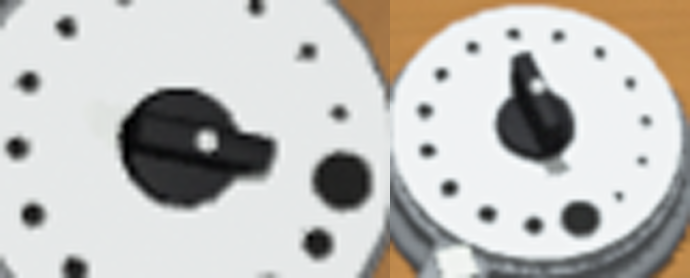

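The scene view shows the fingers down at the boss, with the disc not moved. The 5 mm reading is just what I commanded, so I'll close fully to see whether anything is held.

Emit:
carry_out:
  grip_force: 15
  rows:
    - {"fingers": 0.3, "travel": [0, 0, 0], "delta_rot": [0, 0, 0]}
    - {"fingers": 0, "travel": [0, 0, 0], "delta_rot": [0, 0, 0]}
    - {"fingers": 0, "travel": [0, 0, 0], "delta_rot": [0, 0, 0]}
    - {"fingers": 0, "travel": [0, 0, 0], "delta_rot": [0, 0, 0]}
    - {"fingers": 0, "travel": [0, 0, 0], "delta_rot": [0, 0, 0]}
    - {"fingers": 0, "travel": [0, 0, 0], "delta_rot": [0, 0, 0]}
    - {"fingers": 0, "travel": [0, 0, 0], "delta_rot": [0, 0, 0]}
    - {"fingers": 0, "travel": [0, 0, 0], "delta_rot": [0, 0, 0]}
    - {"fingers": 0, "travel": [0, 0, 0], "delta_rot": [0, 0, 0]}
    - {"fingers": 0, "travel": [0, 0, 0], "delta_rot": [0, 0, 0]}

```text
time: 5.3
tcp_pos: [467.0, 307.0, 58.2]
ee_rot: [-0.445, -0.549, -0.445, 0.549]
force: [0.8, -0.2, 0.2]
width: 0.7
```

```bash
python3 - <<'E'
from h import *
s=ctrl.observe();print(s["width"],s["force"],s["torque"],s["time"])
cv2.imwrite("pics/scene3.png",ctrl.grab_frame("scene"))
b=cv2.imread("pics/scene3.png")[270:350,250:350]
cv2.imwrite("pics/c4.png",cv2.resize(b,None,fx=7,fy=7,interpolation=2))
E
```

```text
0.7151972913164328 [ 0.78743931 -0.23104175  0.22078171] [-0.06482818  0.10033159 -0.0384169 ] 5.3
```

View pics/c4.png

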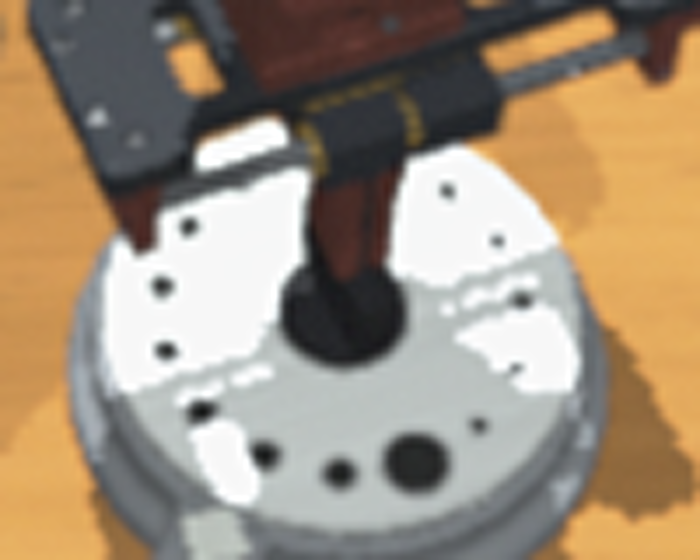

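The fingers closed to 0.7 mm, so nothing is between them. Their tips look to be at bar-top height (tip edge at scene (301,310)), higher than the stated geometry says. I'll reopen, go a little lower while watching the force, and look again.

Emit:
carry_out:
  rows:
    - {"fingers": 2, "travel": [0, 0, 0], "delta_rot": [0, 0, 0]}
    - {"fingers": 4, "travel": [0, 0, 0], "delta_rot": [0, 0, 0]}
    - {"fingers": 5.5, "travel": [0, 0, 0], "delta_rot": [0, 0, 0]}
    - {"fingers": 6, "travel": [0, 0, 0], "delta_rot": [0, 0, 0]}
    - {"fingers": 6, "travel": [0, 0, 0], "delta_rot": [0, 0, 0]}
    - {"fingers": 6, "travel": [0.2, 0, 0], "delta_rot": [0, 0, 0]}
    - {"fingers": 6, "travel": [0.4, 0, 0], "delta_rot": [0, 0, 0]}
    - {"fingers": 6, "travel": [0.6, 0, 0], "delta_rot": [0, 0, 0]}
    - {"fingers": 6, "travel": [0.7, 0, 0], "delta_rot": [0, 0, 0]}
    - {"fingers": 6, "travel": [0.7, 0, 0], "delta_rot": [0, 0, 0]}

```text
time: 6.35
tcp_pos: [466.8, 306.9, 51.0]
ee_rot: [-0.445, -0.549, -0.445, 0.55]
force: [-0.5, 1.1, -0.2]
width: 59.7
```

```bash
python3 - <<'E'
from h import *
s=ctrl.observe();print(s["width"],s["force"],s["torque"],s["time"],s["tcp_pos"])
b=ctrl.grab_frame("scene");cv2.imwrite("pics/scene4.png",b)
cv2.imwrite("pics/c5.png",cv2.resize(b[255:355,240:360],None,fx=6,fy=6,interpolation=2))
R=np.array([.978,-.207]);Z=np.array([-.207,-.978])
for z in(43,60,75):
    for sg in(-1,1): print(z,sg,np.round(proj("scene",[*(np.array([467,307])+sg*30*R+10*Z),z]),1))
E
```

```text
59.69538084363273 [-0.4660413  1.0703234 -0.1875739] [-0.09150641  0.07839392  0.00947968] 6.35 [466.8296645  306.89358812  50.96324587]
43 -1 [286.7 322.4]
43 1 [312.8 313.4]
60 -1 [286.9 318.1]
60 1 [313.4 309. ]
75 -1 [287.2 314.1]
75 1 [313.9 305. ]
```

View pics/c5.png

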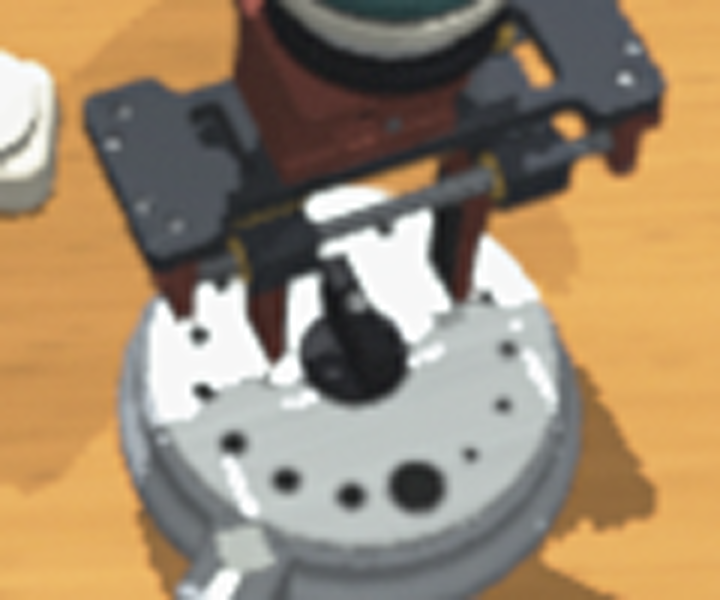

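Open-jaw tips at scene (285.8,315.3) and (317,305.5) fit a tip height of about 72–75 mm, not the 43 mm computed from the stated tool geometry. The tool appears to end about 29 mm higher than described, with no contact so far. I'll go down in stages while watching the force.

Emit:
carry_out:
  rows:
    - {"fingers": 6, "travel": [0.2, 0, 0], "delta_rot": [0, 0, 0]}
    - {"fingers": 6, "travel": [0.4, 0, 0], "delta_rot": [0, 0, 0]}
    - {"fingers": 6, "travel": [0.6, 0, 0], "delta_rot": [0, 0, 0]}
    - {"fingers": 6, "travel": [0.8, 0, 0], "delta_rot": [0, 0, 0]}
    - {"fingers": 6, "travel": [1, 0, 0], "delta_rot": [0, 0, 0]}
    - {"fingers": 6, "travel": [1.2, 0, 0], "delta_rot": [0, 0, 0]}
    - {"fingers": 6, "travel": [1.2, 0, 0], "delta_rot": [0, 0, 0]}
    - {"fingers": 6, "travel": [1.2, 0, 0], "delta_rot": [0, 0, 0]}
    - {"fingers": 6, "travel": [1.2, 0, 0], "delta_rot": [0, 0, 0]}
    - {"fingers": 6, "travel": [1.2, 0, 0], "delta_rot": [0, 0, 0]}

```text
time: 7.4
tcp_pos: [467.1, 307.0, 39.3]
ee_rot: [0.445, 0.549, 0.445, -0.549]
force: [0.4, -0.2, -0.0]
width: 59.6
```

No contact even though the nominal tips would now be inside the disc, so the offset is real. I'll go down 8 mm more and close.

Emit:
carry_out:
  grip_force: 15
  rows:
    - {"fingers": 6, "travel": [0.2, 0, 0], "delta_rot": [0, 0, 0]}
    - {"fingers": 6, "travel": [0.4, 0, 0], "delta_rot": [0, 0, 0]}
    - {"fingers": 6, "travel": [0.6, 0, 0], "delta_rot": [0, 0, 0]}
    - {"fingers": 5, "travel": [0.8, 0, 0], "delta_rot": [0, 0, 0]}
    - {"fingers": 4, "travel": [0.8, 0, 0], "delta_rot": [0, 0, 0]}
    - {"fingers": 3, "travel": [0.8, 0, 0], "delta_rot": [0, 0, 0]}
    - {"fingers": 2.4, "travel": [0.8, 0, 0], "delta_rot": [0, 0, 0]}
    - {"fingers": 1.8, "travel": [0.8, 0, 0], "delta_rot": [0, 0, 0]}
    - {"fingers": 1.2, "travel": [0.8, 0, 0], "delta_rot": [0, 0, 0]}
    - {"fingers": 0.6, "travel": [0.8, 0, 0], "delta_rot": [0, 0, 0]}

```text
time: 8.4
tcp_pos: [467.2, 307.0, 31.3]
ee_rot: [0.445, 0.549, 0.445, -0.549]
force: [0.7, -0.6, 0.8]
width: 11.9
```

Emit:
carry_out:
  grip_force: 15
  rows:
    - {"fingers": 0.4, "travel": [0, 0, 0], "delta_rot": [0, 0, 0]}
    - {"fingers": 0.4, "travel": [0, 0, 0], "delta_rot": [0, 0, 0]}
    - {"fingers": 0.4, "travel": [0, 0, 0], "delta_rot": [0, 0, 0]}
    - {"fingers": 0.4, "travel": [0, 0, 0], "delta_rot": [0, 0, 0]}
    - {"fingers": 0.4, "travel": [0, 0, 0], "delta_rot": [0, 0, 0]}
    - {"fingers": 0.4, "travel": [0, 0, 0], "delta_rot": [0, 0, 0]}
    - {"fingers": 0.4, "travel": [0, 0, 0], "delta_rot": [0, 0, 0]}
    - {"fingers": 0.4, "travel": [0, 0, 0], "delta_rot": [0, 0, 0]}
    - {"fingers": 0.4, "travel": [0, 0, 0], "delta_rot": [0, 0, 0]}
    - {"fingers": 0.4, "travel": [0, 0, 0], "delta_rot": [0, 0, 0]}

```text
time: 9.4
tcp_pos: [467.2, 307.0, 31.3]
ee_rot: [0.445, 0.549, 0.445, -0.549]
force: [1.8, -1.1, 0.6]
width: 11.8
```

```bash
python3 g.py 467 307 31 -102
```

```text
t 9.4 pos [467.2 307.   31.3] F [ 1.8 -1.1  0.6] T [-0.32 -0.26 -0.03] w 11.836691959677028 q [ 0.46  0.51  1.77 -0.    0.86  0.67]
-12.0 travel cm [ 0.03 -0.02  0.01] rot [ 0.05 -0.   -0.02]
-192.0 travel cm [ 0.03 -0.02  0.01] rot [-1.7995e+02  3.0000e-02 -0.0000e+00]
R
 [[ 0.     0.978 -0.207]
 [-0.    -0.207 -0.978]
 [-1.     0.    -0.   ]]
```

Width is now 11.8 mm, so the bar is held. I'll turn it 48° clockwise, which is two clicks.

Emit:
carry_out:
  grip_force: 25
  rows:
    - {"fingers": 0.4, "travel": [0, 0, 0], "delta_rot": [0, 0, 0]}
    - {"fingers": 0.4, "travel": [0, 0, 0], "delta_rot": [3, 0, 0]}
    - {"fingers": 0.4, "travel": [0, 0, 0], "delta_rot": [6, 0, 0]}
    - {"fingers": 0.4, "travel": [0, 0, 0], "delta_rot": [9, 0, 0]}
    - {"fingers": 0.4, "travel": [0, 0, 0], "delta_rot": [12, 0, 0]}
    - {"fingers": 0.4, "travel": [0, 0, 0], "delta_rot": [15, 0, 0]}
    - {"fingers": 0.4, "travel": [0, 0, 0], "delta_rot": [18, 0, 0]}
    - {"fingers": 0.4, "travel": [0, 0, 0], "delta_rot": [21, 0, 0]}
    - {"fingers": 0.4, "travel": [0, 0, 0], "delta_rot": [24, 0, 0]}
    - {"fingers": 0.4, "travel": [0, 0, 0], "delta_rot": [24, 0, 0]}

```text
time: 10.4
tcp_pos: [467.0, 307.1, 31.3]
ee_rot: [0.321, 0.63, 0.321, -0.63]
force: [0.8, -1.0, 1.5]
width: 11.9
```

Emit:
carry_out:
  grip_force: 25
  rows:
    - {"fingers": 0.4, "travel": [0, 0, 0], "delta_rot": [3, 0, 0]}
    - {"fingers": 0.4, "travel": [0, 0, 0], "delta_rot": [6, 0, 0]}
    - {"fingers": 0.4, "travel": [0, 0, 0], "delta_rot": [9, 0, 0]}
    - {"fingers": 0.4, "travel": [0, 0, 0], "delta_rot": [12, 0, 0]}
    - {"fingers": 0.4, "travel": [0, 0, 0], "delta_rot": [15, 0, 0]}
    - {"fingers": 0.4, "travel": [0, 0, 0], "delta_rot": [18, 0, 0]}
    - {"fingers": 0.4, "travel": [0, 0, 0], "delta_rot": [21, 0, 0]}
    - {"fingers": 0.4, "travel": [0, 0, 0], "delta_rot": [24, 0, 0]}
    - {"fingers": 0.4, "travel": [0, 0, 0], "delta_rot": [24, 0, 0]}
    - {"fingers": 0.4, "travel": [0, 0, 0], "delta_rot": [24, 0, 0]}

```text
time: 11.4
tcp_pos: [466.8, 307.2, 31.3]
ee_rot: [-0.184, -0.683, -0.184, 0.683]
force: [0.3, 0.8, 1.9]
width: 12.0
```

```bash
python3 g.py 467 307 31 -150; python3 - <<'E'
from h import *
b=ctrl.grab_frame("scene");cv2.imwrite("pics/scene5.png",b)
cv2.imwrite("pics/c6.png",cv2.resize(b[255:365,220:360],None,fx=5,fy=5,interpolation=2))
E
```

```text
t 11.4 pos [466.8 307.2  31.3] F [0.3 0.8 1.9] T [ 0.11  0.15 -0.05] w 11.990251087145007 q [0.46 0.51 1.77 0.   0.86 1.5 ]
-60.0 travel cm [ 0.03  0.03 -0.  ] rot [0.16 0.   0.02]
-240.0 travel cm [ 0.03  0.03 -0.  ] rot [-1.7984e+02 -3.0000e-02  1.0000e-02]
R
 [[-0.     0.502 -0.865]
 [ 0.    -0.865 -0.502]
 [-1.    -0.     0.   ]]
```

View pics/c6.png

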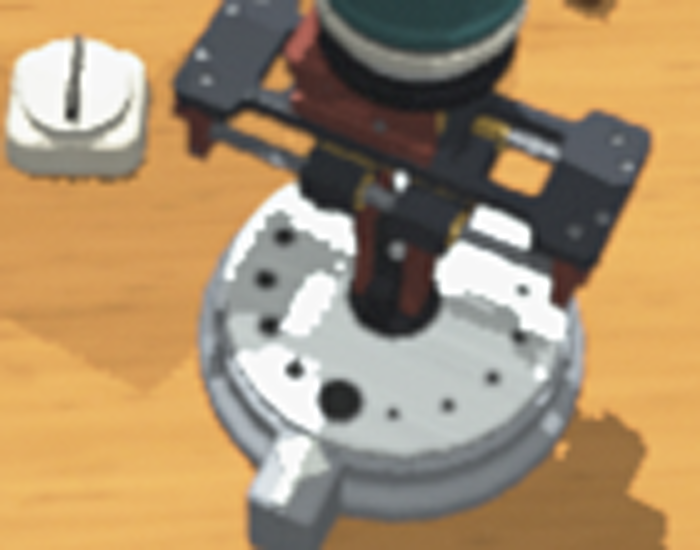

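The wide opening is at crop (340,400), facing the pointer at (295,460), and the timer stands untouched. I'll release and lift straight up.

Emit:
carry_out:
  rows:
    - {"fingers": 1.6, "travel": [0, 0, 0], "delta_rot": [0, 0, 0]}
    - {"fingers": 2.2, "travel": [0, 0, 0], "delta_rot": [0, 0, 0]}
    - {"fingers": 3, "travel": [0, 0, 0], "delta_rot": [0, 0, 0]}
    - {"fingers": 4, "travel": [0, 0, 0], "delta_rot": [0, 0, 0]}
    - {"fingers": 5, "travel": [0, 0, 0], "delta_rot": [0, 0, 0]}
    - {"fingers": 5, "travel": [0, 0, 0], "delta_rot": [0, 0, 0]}
    - {"fingers": 5, "travel": [-1, 0, 0], "delta_rot": [0, 0, 0]}
    - {"fingers": 5, "travel": [-3, 0, 0], "delta_rot": [0, 0, 0]}
    - {"fingers": 5, "travel": [-6, 0, 0], "delta_rot": [0, 0, 0]}
    - {"fingers": 5, "travel": [-10, 0, 0], "delta_rot": [0, 0, 0]}

```text
time: 12.45
tcp_pos: [465.8, 306.3, 131.6]
ee_rot: [-0.184, -0.682, -0.183, 0.684]
force: [0.3, 0.3, -0.1]
width: 50.0
```

Emit:
carry_out:
  rows:
    - {"fingers": 5, "travel": [-3, 0, 0], "delta_rot": [0, 0, 0]}
    - {"fingers": 5, "travel": [-5, 1, 2], "delta_rot": [0, 0, 0]}
    - {"fingers": 5, "travel": [-5, -2, -2], "delta_rot": [0, 0, 0]}
    - {"fingers": 5, "travel": [-5, -5, -5], "delta_rot": [0, 0, 0]}
    - {"fingers": 5, "travel": [-5, -8, -8], "delta_rot": [0, 0, 0]}
    - {"fingers": 5, "travel": [-5, -11, -11], "delta_rot": [0, 0, 0]}
    - {"fingers": 5, "travel": [-5, -13, -13], "delta_rot": [0, 0, 0]}
    - {"fingers": 5, "travel": [-5, -14, -14], "delta_rot": [0, 0, 0]}
    - {"fingers": 5, "travel": [-5, -14, -14], "delta_rot": [0, 0, 0]}
    - {"fingers": 5, "travel": [-5, -14, -14], "delta_rot": [0, 0, 0]}

```text
time: 13.45
tcp_pos: [517.7, 497.8, 181.4]
ee_rot: [-0.184, -0.683, -0.183, 0.683]
force: [-0.7, 0.1, 0.3]
width: 50.0
```

```bash
python3 - <<'E'
from h import *
s=ctrl.observe();print(s["time"],s["tcp_pos"],s["force"])
t=ctrl.grab_frame("top");b=ctrl.grab_frame("scene")
c=np.array([466.3,306.6])
for n,im,off in(("top",t,0),("scene",b,3)):
  try:
    for x in disc(n,im,(400,270) if n=="top" else (300,325))[2]:
        d=x[0]-c-off
        if x[1]>30: print(n,x,np.hypot(*d).round(1),np.degrees(np.arctan2(d[1],d[0])).round(1))
  except Exception as e: print(n,e)
cv2.imwrite("pics/c7.png",cv2.resize(np.hstack([t[180:320,280:480],b[240:380,200:360]]),None,fx=2.2,fy=2.2,interpolation=2))
E
```

```text
13.45 [517.70667326 497.75598023 181.37055538] [-0.73760886  0.08565714  0.33107613]
top (array([460.4, 311.4]), np.int32(195), array([404.3, 249.3])) 7.6 140.9
top (array([419.1, 279. ]), np.int32(83), array([422.8, 271.4])) 54.7 -149.7
scene max() iterable argument is empty
```

View pics/c7.png

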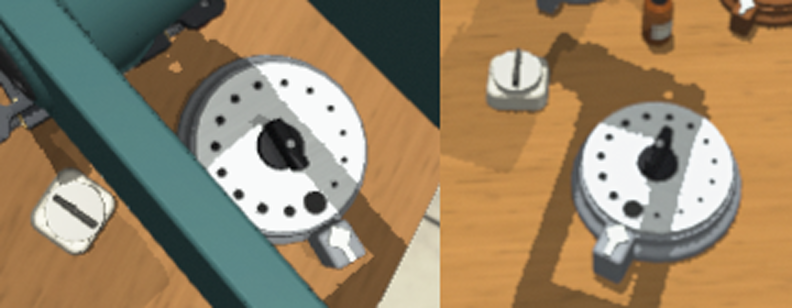

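After release, the wide opening is at -149.7° (rest -149.9°), facing the pointer. The timer is in the same place and the arm is clear.

```bash
python3 -c "
from cell import ctrl
print(ctrl.close_job())"
```

```text
the job is handed in; nothing more can be done
None
```

I turned the large grey stand's disc two clicks (48°) clockwise by its bar knob, let go, moved the arm clear and handed the job in at about 13.5 s.

- **Disc:** in the last top view the wide opening rests at -149.7°. The rest position I measured at the start was -149.9°, and the pointer was at roughly -153° by a coarse pick. In the scene view it also sits at the pointer, but the automatic measurement on that picture failed, so there I checked only by eye.
- **Timer:** it looks unmoved in both views. I did not measure it again.
- **Forces:** readings at the end of each move stayed within about 2 N.
- **Missed first grip:** the first attempt closed on nothing. The fingertips turned out to be about 29 mm higher than the stated tool geometry gives. I confirmed this by picture and by going down in stages without contact. The second grip held the 12 mm bar.

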